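# Mount a lens in the scanner's cell and screw its retaining ring snug

## Task

Set the larger lens, barrel up, into the collar of the scanner's lens cell and let go of it, then put the retaining ring with the three lugs over it and screw it down clockwise until it is snug, so that it clamps the lens firmly but without overloading it. Be gentle with the lens throughout, and leave everything else on the table where it is.

Things in the scene. Friction and masses are not known exactly. Their poses are not given: they have to be found in the camera images.
- cell: Lens cell, fixed to the table; origin under its centre. White plate 124 mm square, 10 mm thick; on it a white drum 92 mm wide, top 28 mm above the table; on that an aluminium collar, outside 48 mm, bore 43.4 mm, rim 46 mm above the table. Inside, the lens comes to rest on a light sprung plate 5 mm below the rim (2 to 4 N moves it); 0.3 to 3.5 mm further down, hidden and different in each cell, a stiff spring, 10 N per mm, to be felt by pressing down.
- cell_mouth (a point): Centre of the collar's rim; z up, x through one of three gaps in its outside thread. Thread: three sloping ridges, to 54.6 mm diameter, each spanning 86 degrees; gaps 34 degrees wide, centred at 0, 120, 240 degrees from x. The ring's lugs drop through the gaps, then turn CLOCKWISE (seen from above) under the ridges, which draw the ring down 5 mm per radian.
- lens_center (a point): The larger lens in a dark mount, standing upright, 80 g: round foot 41.4 mm wide, 12 mm tall, chamfered 2.5 mm below; on it a barrel 29 mm wide, 14 mm tall, glass on top. Its centre, 13 mm above its underside. It stands on one of two round grey boards 110 mm wide, 20 mm tall. Take it by the barrel. In the cell its foot has 1 mm play all round, and its shoulder stands 7 mm above the rim.
- ring_center (a point): Steel retaining ring, right way up on the other board, 70 g: twelve flats, 62 mm across (facing x and every 30 degrees), 18.5 mm tall, wall 2.3 mm; its lip (top 3.5 mm, opening 34 mm) passes over the barrel and bears on the lens's shoulder. Its centre, 9.25 mm above its underside. x through one of three lugs at 0, 120, 240 degrees, pointing inward at its foot, 11 degrees wide.
- ring_rib (a point): A small rib, 2 mm high, on the ring's top face, one above each lug (this one at x); point on its top, 24 mm from the axis. Lugs: 3 mm tall, to 50.6 mm across, play 1.3 mm round the collar. Lugs in the gaps, the ring lies loose on the lens, its underside 8 mm below the rim; if a lug lies on a ridge or the rim it stands 2 mm or more higher and should be wiggled or turned clockwise until it drops.
- ring_lip (a point): Middle of the lip's underside, 15 mm above the ring's. Clockwise from the gap's middle the ring turns loose for about 0.3 rad, then sinks against the light plate for 0.05 to 0.7 rad more, then, at the stiff spring, clamps 50 N more per rad. Snug is 0.25 rad past the stiff spring's start (15 N on the lens); 0.12 rad (8 N) is the least, over 0.38 overloads it. It stays as left. Pressing down loads the lens too.
- spare_lens_center (a point): the small spare lens (30 mm foot, 20 mm tall): a bystander, its centre
- drops: small white eye-drop bottle, 32 mm wide, 70 mm tall, standing: a bystander, origin under its foot
- driver: screwdriver, 160 mm long, lying on the table: a bystander
- mouse: round black computer mouse, 62 mm wide, 32 mm tall: a bystander, origin under its centre
- spare_ring: plain smooth washer, 42 mm wide, 8 mm tall, without lugs: a bystander, origin under its centre
- lens_case: black lens case, 85 x 55 x 28 mm: a bystander, origin under its centre
- pen_cup: grey cup, 72 mm wide, 90 mm tall: a bystander, origin under its centre
Mind the look-alikes: they are no part of the job. Leave any blue or yellow look-alike of the part that bears lens_center alone.

How it is judged:
On the way:
1. the lens rests in the collar, upright on its pads and released, the ring not yet on it (horizontal distance between lens_center and cell_mouth below 0.0025 m and z of lens_center in the frame of cell_mouth below 0.0092 m and angle between lens_center's own z axis and vertical below 0.06 rad and contact force between each of the fingers, ring and lens below 0.1 N), for 0.2 s.
At the end, for the whole second after the job is handed in: Lens upright in the collar (within 2.5 mm of its axis, 0.06 rad, centre under 9.2 mm above the rim); ring threaded on over it (within 3.5 mm of the axis, 0.06 rad, centre under 1.5 mm above the rim), at rest and by itself clamping the lens with over 8 N (horizontal distance between lens_center and cell_mouth below 0.0025 m and z of lens_center in the frame of cell_mouth below 0.0092 m and angle between each of lens_center, ring_center's own z axis and vertical below 0.06 rad and contact force between ring and lens above 8 N and horizontal distance between ring_center and cell_mouth below 0.0035 m and z of ring_center in the frame of cell_mouth below 0.0015 m and angular speed of ring below 0.05 rad/s); the robot touches nothing.
It fails at once if the lens is overloaded: the ring presses it with more than 22 N (contact force between ring and lens above 22 N).
It fails at once if the lens is slammed or forced into the cell (more than 24 N) (contact force between lens and cell above 24 N).
It fails at once if a bystander is pushed more than 3 cm (distance of any of spare_lens_center, drops, driver, mouse, spare_ring, lens_case, pen_cup from where it was at the start of the episode above 0.03 m).
It also fails if it takes over 70 s, if anything falls off the work surface, if the arm or the gripper's body presses on something with over 40 N, if the wrist force passes 120 N, or if a joint passes its speed limit or range.

## Robot

A 6-joint arm with a two-finger parallel gripper is mounted at the origin on the work surface. World frame = base frame: x ahead of the robot, y to its left, z up, the work surface at z = 0. Lengths are in m, angles in rad, forces in N, time in s.
With the tool pointing down it reaches from about 0.35 to 0.975 m from the base axis. Payload 4.9 kg.
Tool frame: the origin (TCP) lies on the centre line of the jaws, within the pads' length; the fingertips stand ctrl.tcp_to_tips ahead of it and the grasp point (between the pads) lies 3 mm ahead of it (ctrl.tcp_to_tips is the distance from the TCP to the fingertips, in m); z points along the fingers, y is the direction in which the jaws open and shut (so a half turn about z gives the same grasp; the last joint's range is limited). The gripper opens to 85 mm and grips with 20 to 120 N. Pads are 22 mm wide; open, the fingers measure 114 mm over their backs; the gripper's body (76 mm by 85 mm) begins 54 mm behind the grasp point. The pads swing forward as they close: fully open they stand 13 mm farther back than shut.
Start: joints at [1.096, 0.053, 1.613, -0, 1.476, -0.119], TCP at [0.218, 0.586, 0.216] pointing down, gripper open.
Joint ranges: [-3.01, 3.01], [-1.01, 2.22], [0.06, 2.58], [-1.02, 4.17], [0.09, 2.62], [-3.14, 3.14]. Speed limits (rad/s): [2.57, 2.57, 3.14, 3.14, 3.14, 3.14].

## Interface

Orientations are given as a rotation vector (axis times angle).
In Python, from station import ctrl, vision gives the robot as it stands.
- The arm moves only by the tool jog_arm, never from a script. Its argument "deltas" is a list of rows, each a list of 7 numbers: the turn, a rotation vector about the tool's x, y, z in rad, then the shift along the tool's x, y, z in cm, then the opening, from 0 (shut) to 1 (fully open). A call has 1 to 12 rows; each row shifts and turns the commanded pose from where the row before left it, along the tool's axes as they then stand; what a row does not reach is not made up. A row lasts 1/12 s, in which the tool goes at most 41.7 mm and 7.16 degrees, less where a joint would pass 70% of its speed; a pose out of reach is approached as far as the arm can. A call with a gripper value outside its range is refused whole. The fingers move at their own pace and stop on an object; "grip_force" is the grip in N (left out, the last holds). Time passes only in rows, so rows that do not move let the fingers close. It gives the time, the measured TCP pose, the force and the opening at its end, in the units of the state.
- ctrl.get_obs(): the state, without advancing time (a new reading comes with each control period).
- vision.get_image(name): name is "scene" or "side" or "wrist"; returns (picture, depth): 384x512x3 uint8, red, green, blue; 384x512 float32, m along the optical axis (not along the pixel's ray), 0 where there is no reading.
- vision.calibration(name): a dict with "fx", "fy", "cx", "cy" (pixels), "dist" ([k1, k2, p1, p2, k3] as OpenCV has them; the pictures are not rectified), "rvec" (rotation vector, rad) and "tvec" (3), from world to camera coordinates, as OpenCV has them; the wrist camera has in their place "hand_eye" (4x4, takes a point from camera to tool coordinates, whose origin is the TCP and whose axes are the flange's). Camera axes: x right, y down, z forward; pixel columns grow to the right and rows downward; lengths in m; the calibration is good to about 2 mm. A picture is of the moment at which its call begins: read the wrist's pose just before it. calibration takes no time and is no camera call.
- ctrl.finish_job(): hands the job in, once; it reports no verdict.
The state is a dict: "t": time; "q": joint angles; "dq": joint speeds; "effort": joint torques, N m; "tool_pos": TCP position; "tool_rot": TCP orientation; "contact_force": force on the tool from outside, world axes, zero at the start; "wrist_torque": the same for the moment, N m; "opening": finger opening in m.
Only numpy, scipy, OpenCV 4.12 (cv2) and the standard library are available. Lean on these libraries where they do the work, as an engineer would, in place of code of your own. Each camera call takes 0.05 s, during which the arm holds its last target. There are 200 camera calls.

## Working session

There is one attempt and no reset: what is moved stays moved. The work goes in short steps, Python scripts to look and compute and a tool call to move; the robot and the scene stay as the last step left them, time stands still between calls to the robot, and variables do not carry over. Pictures are saved under pics/ and viewed, about 8 in all and at most 12, crops included, and the job is handed in when it is done.

Besides the shell and the picture viewer there is one more tool, called as name([rows], argument=value, ...), one row to a line, values as JSON. jog_arm: Moves the arm, as the interface text tells. Its arguments: {"type":"object","properties":{"deltas":{"type":"array"},"grip_force":{"type":"number"}},"required":["deltas"]}

```bash
mkdir -p pics; ls
cat > h.py <<'E'
import numpy as np, cv2, json
from station import ctrl, vision
def take(name):
    o=ctrl.get_obs(); im,d=vision.get_image(name); np.savez(f'pics/{name}.npz',im=im,d=d,p=o['tool_pos'],r=o['tool_rot']); return im,d,o
def load(name):
    z=np.load(f'pics/{name}.npz'); return z['im'],z['d'],z['p'],z['r']
def w2c(name,p,r):
    c=vision.calibration(name)
    if 'hand_eye' in c:
        T=np.eye(4);T[:3,:3]=cv2.Rodrigues(np.array(r,float))[0];T[:3,3]=p
        return np.linalg.inv(T@np.array(c['hand_eye'])),c
    T=np.eye(4);T[:3,:3]=cv2.Rodrigues(np.array(c['rvec'],float))[0];T[:3,3]=np.ravel(c['tvec']);return T,c
def ray(name,uv,p=None,r=None):
    T,c=w2c(name,p,r);K=np.array([[c['fx'],0,c['cx']],[0,c['fy'],c['cy']],[0,0,1.]])
    n=cv2.undistortPoints(np.array(uv,float).reshape(-1,1,2),K,np.array(c['dist'],float)).reshape(-1,2)
    W=np.linalg.inv(T);return W[:3,3],np.c_[n,np.ones(len(n))]@W[:3,:3].T
def atz(name,uv,z,p=None,r=None):
    o,d=ray(name,uv,p,r);return o+d*((z-o[2])/d[:,2])[:,None]
def cloud(name,d,p=None,r=None):
    h,w=d.shape;v,u=np.mgrid[:h,:w];o,D=ray(name,np.c_[u.ravel(),v.ravel()],p,r)
    return (o+D*d.ravel()[:,None]).reshape(h,w,3)
def proj(name,P,p=None,r=None):
    T,c=w2c(name,p,r);K=np.array([[c['fx'],0,c['cx']],[0,c['fy'],c['cy']],[0,0,1.]])
    return cv2.projectPoints(np.array(P,float).reshape(-1,1,3),cv2.Rodrigues(T[:3,:3])[0],T[:3,3],K,np.array(c['dist'],float))[0].reshape(-1,2)
def save(im,fn,crop=None,s=1):
    if crop: x,y,w,h=crop; im=im[y:y+h,x:x+w]
    cv2.imwrite('pics/'+fn,cv2.resize(im[:,:,::-1],None,fx=s,fy=s,interpolation=cv2.INTER_CUBIC))
E
python3 - <<'E'
from h import *
for n in ['scene','wrist']:
    im,d,o=take(n); save(im,n+'0.png',None,1.55)
print({k:np.round(v,3) for k,v in o.items()}, ctrl.tcp_to_tips)
print(vision.calibration('wrist'))
E
```

```text
pics
{'t': np.float64(0.05), 'q': array([ 1.096,  0.053,  1.614, -0.   ,  1.476, -0.119]), 'dq': array([-0.   ,  0.   , -0.004, -0.003,  0.002,  0.001]), 'effort': array([-1.0000e-03, -3.9517e+01, -3.7166e+01, -0.0000e+00,  4.0000e-03,
        0.0000e+00]), 'tool_pos': array([0.217, 0.585, 0.215]), 'tool_rot': array([-5.560e-01, -3.091e+00,  3.000e-03]), 'contact_force': array([ 0.396, -0.208,  0.143]), 'wrist_torque': array([ 0.037, -0.037, -0.026]), 'opening': np.float64(0.085)} 0.022
{'fx': 281.62710338507753, 'fy': 281.62710338507753, 'cx': 258.2887807700619, 'cy': 193.78899877958239, 'dist': array([-0.03379912,  0.        ,  0.        ,  0.        ,  0.        ]), 'hand_eye': array([[-3.83324282e-04, -9.58443655e-01, -2.85281639e-01,
         7.35609706e-02],
       [ 9.99999740e-01, -1.93048959e-04, -6.95094271e-04,
         3.81541903e-04],
       [ 6.11135370e-04, -2.85281831e-01,  9.58443480e-01,
        -1.57130907e-01],
       [ 0.00000000e+00,  0.00000000e+00,  0.00000000e+00,
         1.00000000e+00]])}
```

View pics/scene0.png

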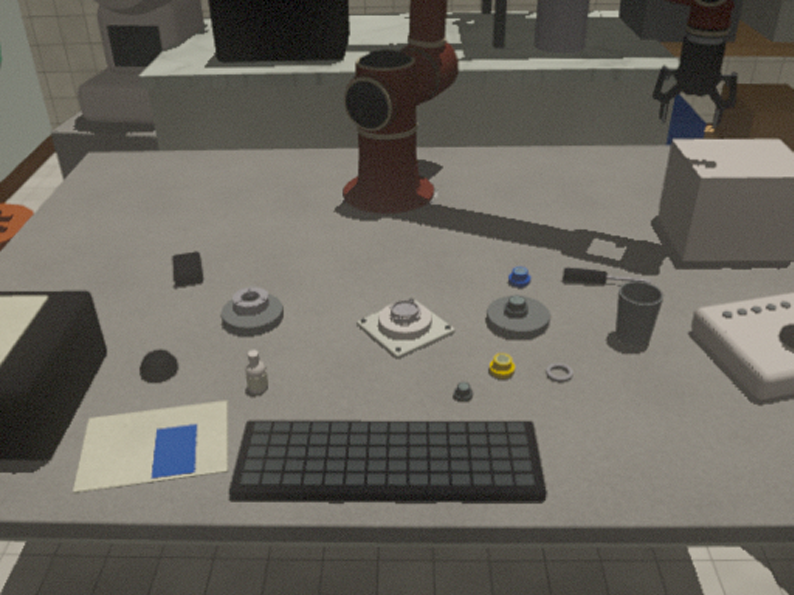

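The enlarged scene shows the dark lens on the right board at (517,303), the ring on the left board at (252,300) and the cell at (405,312). There are three other candidates for the lens: blue (519,275), yellow (502,366) and small dark (463,391). The dark one on the grey board fits the description, and I'll confirm it from the wrist camera.

Run:
```python
from h import *
im,d,p,r=load('scene')
C=cloud('scene',d)
for n,uv,z in [('lens',(517,299),.046),('ring',(251,293),.038),('cell',(405,309),.046),('rboard',(518,316),.02),('lboard',(252,312),.02)]:
    u=np.array(uv)/1.55
    print(n,atz('scene',[u],z).round(3),C[int(u[1]),int(u[0])].round(3))
o=ctrl.get_obs()
R=cv2.Rodrigues(o['tool_rot'])[0];print(R.round(3))
```

```text
lens [[0.522 0.237 0.046]] [0.521 0.235 0.049]
ring [[ 0.486 -0.233  0.038]] [ 0.466 -0.24   0.025]
cell [[0.55  0.044 0.046]] [0.538 0.043 0.039]
rboard [[0.536 0.239 0.02 ]] [0.546 0.237 0.03 ]
lboard [[ 0.52  -0.227  0.02 ]] [ 0.527 -0.227  0.026]
[[-0.937  0.348 -0.001]
 [ 0.348  0.937 -0.002]
 [ 0.    -0.002 -1.   ]]
```

jog_arm([
  [0,0,0,-3.4,-1.83,0,1],
  [0,0,0,-3.4,-1.83,0,1],
  [0,0,0,-3.4,-1.83,0,1],
  [0,0,0,-3.4,-1.83,0,1],
  [0,0,0,-3.4,-1.83,0,1],
  [0,0,0,-3.4,-1.83,0,1],
  [0,0,0,-3.4,-1.83,0,1],
  [0,0,0,-3.4,-1.83,0,1],
  [0,0,0,-3.4,-1.83,0,1],
  [0,0,0,-3.4,-1.83,0,1],
  [0,0,0,-3.4,-1.83,0,1],
  [0,0,0,-3.4,-1.83,0,1],
])

```text
t: 1.1
tool_pos: [0.5243, 0.2361, 0.2155]
tool_rot: [-0.556, -3.091, 0.0]
contact_force: [0.8, 0.7, -0.1]
opening: 0.0854
```

Run:
```python
from h import *
im,d,o=take('wrist'); save(im,'w1.png',None,1.55)
print({k:np.round(v,3) for k,v in o.items()})
print(proj('wrist',[[.523,.237,.046]],o['tool_pos'],o['tool_rot'])*1.55)
```

```text
{'t': np.float64(1.1), 'q': array([ 0.294, -0.065,  1.731,  0.   ,  1.476, -0.921]), 'dq': array([-0.752,  0.3  , -0.285,  0.002, -0.02 , -0.746]), 'effort': array([  3.103, -36.366, -35.618,  -0.096,   0.155,   0.606]), 'tool_pos': array([0.524, 0.236, 0.216]), 'tool_rot': array([-0.556, -3.091,  0.   ]), 'contact_force': array([ 0.829,  0.725, -0.076]), 'wrist_torque': array([ 0.06 ,  0.015, -0.014]), 'opening': np.float64(0.085)}
[[400.70655922 268.92835752]]
```

View pics/w1.png

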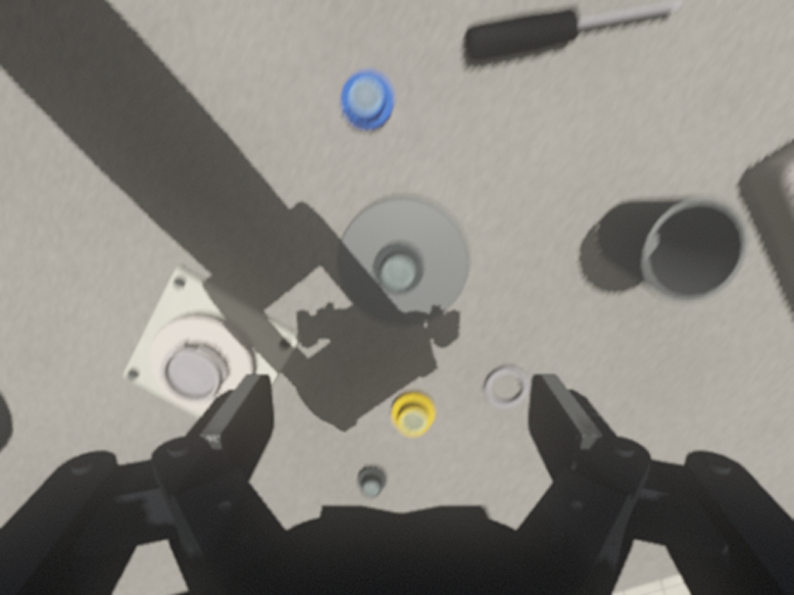

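The dark lens, with foot and barrel and about 29 mm wide, is at (398,270) on the grey board. The blue (367,98) and yellow (413,414) look-alikes are off the board and the small dark spare is at (371,480). The dark one matches the description. The cell mouth is at about (194,372).

Run:
```python
from h import *
im,d,p,r=load('wrist')
save(im,'w1c.png',(60,110,260,170),3)
print(vision.calibration('side')['tvec'])
o=ctrl.get_obs();print({k:np.round(o[k],4) for k in('tool_pos','tool_rot','t')})
```

```text
[-0.52206581  0.08233798  1.3409109 ]
{'tool_pos': array([0.5283, 0.2311, 0.2155]), 'tool_rot': array([ 0.5639,  3.0872, -0.0061]), 't': np.float64(1.15)}
```

View pics/w1c.png

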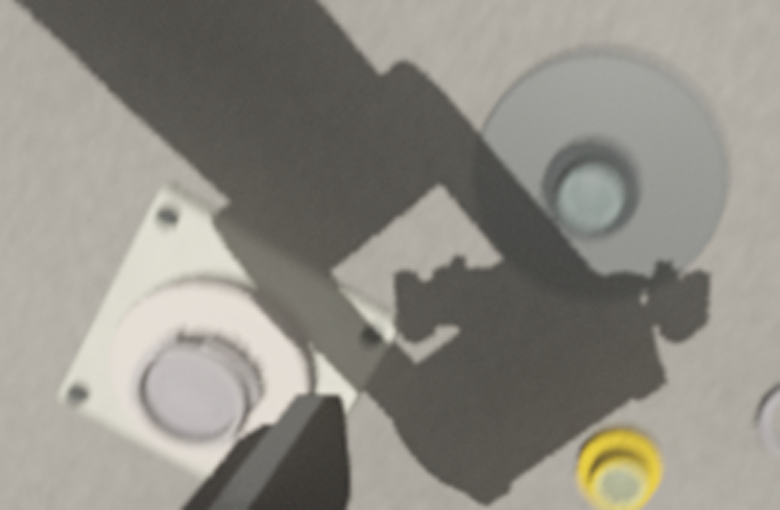

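The crop shows the barrel top centred at (589,197), which is full-image (256.5,175.5), and the bore centre at about (196,390), which is (125.3,240). The lens identity is confirmed.

Run:
```python
from h import *
im,d,p,r=load('wrist')
print(atz('wrist',[(256.5,175.5)],.046,p,r),atz('wrist',[(125.3,240)],.046,p,r))
o=ctrl.get_obs();R=cv2.Rodrigues(o['tool_rot'])[0];L=atz('wrist',[(256.5,175.5)],.046,p,r)[0]
print(R.T@(L-o['tool_pos'])*100)
```

```text
[[0.52443509 0.23390679 0.046     ]] [[0.54489244 0.04631607 0.046     ]]
[ 0.53442046  0.18327926 16.94924541]
```

jog_arm([
  [0,0,0,0,0,3,1],
  [0,0,0,0,0,3,1],
  [0,0,0,0,0,2.5,1],
  [0,0,0,0,0,0.5,1],
  [0,0,0,0,0,0,1],
  [0,0,0,0,0,0,1],
])

```text
t: 1.65
tool_pos: [0.5239, 0.2382, 0.1268]
tool_rot: [0.555, 3.092, 0.0]
contact_force: [0.6, 0.9, 1.5]
opening: 0.0853
```

Run:
```python
from h import *
im,d,o=take('wrist'); save(im,'w2.png',(150,60,240,180),3)
print({k:np.round(v,4) for k,v in o.items()})
```

```text
{'t': np.float64(1.65), 'q': array([ 0.2974,  0.0068,  1.8125,  0.    ,  1.3216, -0.9179]), 'dq': array([ 0.0015, -0.0207, -0.0352,  0.0003, -0.0038,  0.0004]), 'effort': array([-7.46000e-02, -3.38151e+01, -3.34517e+01, -4.20000e-03,
        4.24000e-02,  1.20000e-03]), 'tool_pos': array([0.5239, 0.2382, 0.1268]), 'tool_rot': array([5.5540e-01, 3.0916e+00, 5.0000e-04]), 'contact_force': array([0.5509, 0.9028, 1.465 ]), 'wrist_torque': array([-0.0441,  0.042 ,  0.0375]), 'opening': np.float64(0.0853)}
```

View pics/w2.png

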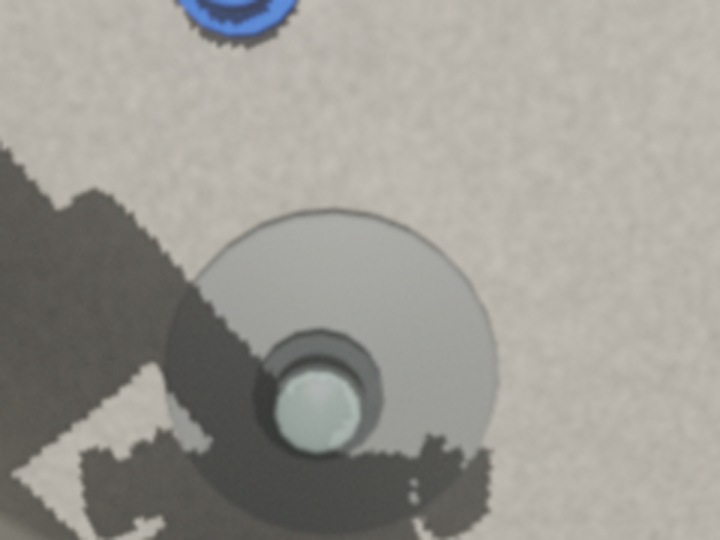

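The crop shows the glass centred at (318,411), which is full-image (256.1,197.0). The foot spans x 255 to 383.

Run:
```python
from h import *
im,d,p,r=load('wrist')
L=atz('wrist',[(256.1,197.)],.046,p,r)[0];R=cv2.Rodrigues(r)[0];print(L,R.T@(L-p)*100)
C=cloud('wrist',d,p,r);m=(np.abs(C[...,2]-.046)<.004)&(np.hypot(C[...,0]-L[0],C[...,1]-L[1])<.025)
print(m.sum(),C[m].mean(0),C[m].min(0),C[m].max(0))
```

```text
[0.52353903 0.2365202  0.046     ] [-0.02125675 -0.17303617  8.07723939]
821 [0.52229215 0.23647991 0.04633051] [0.50854457 0.22173858 0.04201978] [0.53754729 0.25060368 0.04954412]
```

jog_arm([
  [0,0,0,0,-0.2,2.5,1],
  [0,0,0,0,0,2.5,1],
  [0,0,0,0,0,1.5,1],
  [0,0,0,0,0,0.5,1],
  [0,0,0,0,0,0,0.5],
  [0,0,0,0,0,0,0.2],
  [0,0,0,0,0,0,0.2],
  [0,0,0,0,0,0,0.2],
  [0,0,0,0,0,0,0.2],
  [0,0,0,0,0,0,0.2],
  [0,0,0,0,0,0,0.2],
], grip_force=25)

```text
t: 2.62
tool_pos: [0.5232, 0.2361, 0.0564]
tool_rot: [0.556, 3.091, 0.0]
contact_force: [-0.5, -0.2, 0.3]
opening: 0.0172
```

Run:
```python
from h import *
im,d,o=take('wrist'); save(im,'w3.png',None,1.3)
print({k:np.round(v,4) for k,v in o.items()},ctrl.tcp_to_tips)
```

```text
{'t': np.float64(2.6167), 'q': array([ 0.2942,  0.0846,  1.8597,  0.    ,  1.1967, -0.9208]), 'dq': array([ 0.0012,  0.0049,  0.0058,  0.0013, -0.0008, -0.0025]), 'effort': array([ 4.20000e-03, -3.68675e+01, -3.31423e+01, -0.00000e+00,
       -5.00000e-03,  0.00000e+00]), 'tool_pos': array([0.5232, 0.2361, 0.0564]), 'tool_rot': array([5.5580e-01, 3.0914e+00, 5.0000e-04]), 'contact_force': array([-0.5118, -0.1635,  0.278 ]), 'wrist_torque': array([0.0092, 0.0092, 0.0279]), 'opening': np.float64(0.0172)} 0.022
```

View pics/w3.png

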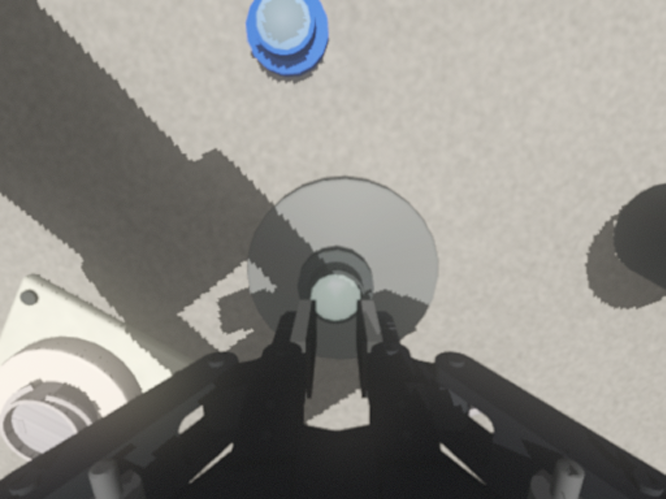

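Run:
```python
from h import *
im,d,p,r=load('wrist')
R=cv2.Rodrigues(r)[0]
for q in [(0,.0145,.01),(0,-.0145,.01),(0,.0145,.022),(0,.0086,.022),(0.011,.0086,.022),(0.011,.0145,.022)]:
    print(q,proj('wrist',[p+R@np.array(q)],p,r)*1.3)
C=cloud('wrist',d,p,r)
T=(C-p)@R
for v in range(225,310,6):
    print(v,[tuple((T[v,u]*1000).round().astype(int)) for u in range(228,292,4)])
```

```text
(0, 0.0145, 0.01) [[364.55309461 298.01362088]]
(0, -0.0145, 0.01) [[305.9934168  298.01906312]]
(0, 0.0145, 0.022) [[362.85499266 288.76975552]]
(0, 0.0086, 0.022) [[351.65077594 288.77560452]]
(0.011, 0.0086, 0.022) [[351.90980956 269.03274097]]
(0.011, 0.0145, 0.022) [[363.30248028 269.02877255]]
225 [(np.int64(-9), np.int64(-22), np.int64(38)), (np.int64(-3), np.int64(-18), np.int64(25)), (np.int64(3), np.int64(-14), np.int64(11)), (np.int64(3), np.int64(-12), np.int64(11)), (np.int64(3), np.int64(-9), np.int64(11)), (np.int64(3), np.int64(-6), np.int64(9)), (np.int64(3), np.int64(-4), np.int64(9)), (np.int64(3), np.int64(-1), np.int64(9)), (np.int64(3), np.int64(1), np.int64(9)), (np.int64(3), np.int64(4), np.int64(9)), (np.int64(3), np.int64(6), np.int64(10)), (np.int64(3), np.int64(9), np.int64(10)), (np.int64(3), np.int64(12), np.int64(11)), (np.int64(2), np.int64(14), np.int64(12)), (np.int64(-4), np.int64(18), np.int64(26)), (np.int64(-9), np.int64(22), np.int64(38))]
231 [(np.int64(-14), np.int64(-23), np.int64(38)), (np.int64(12), np.int64(-14), np.int64(-20)), (np.int64(
[... 9281 characters left out ...]
), np.int64(-88)), (np.int64(-4), np.int64(-10), np.int64(-61)), (np.int64(-100), np.int64(-20), np.int64(57)), (np.int64(-99), np.int64(-16), np.int64(57)), (np.int64(-99), np.int64(-13), np.int64(56)), (np.int64(-100), np.int64(-9), np.int64(58)), (np.int64(-99), np.int64(-6), np.int64(56)), (np.int64(-101), np.int64(-2), np.int64(58)), (np.int64(-99), np.int64(2), np.int64(57)), (np.int64(-99), np.int64(5), np.int64(57)), (np.int64(-100), np.int64(9), np.int64(57)), (np.int64(-100), np.int64(13), np.int64(57)), (np.int64(-100), np.int64(16), np.int64(57)), (np.int64(-100), np.int64(20), np.int64(57)), (np.int64(-4), np.int64(11), np.int64(-61)), (np.int64(15), np.int64(9), np.int64(-85))]
```

Run:
```python
from h import *
im,d,p,r=load('wrist')
R=cv2.Rodrigues(r)[0]
C=cloud('wrist',d,p,r);T=(C-p)@R*1000
m=(abs(T[...,1])<30)&(abs(T[...,1])>7)&(T[...,0]>5)&(T[...,0]<16)&(T[...,2]<7)
print(np.percentile(T[m][:,2],[100,99.8,99,98,95,90]))
for u in (233,236,240,276,280,284):
    print(u,[(v,*T[v,u].round().astype(int).tolist()) for v in range(214,236,2)])
save(im,'w3c.png',(205,180,110,80),7)
im,d,o=take('side'); P=proj('side',[o['tool_pos']])[0]; print(P); x,y=int(P[0])-60,int(P[1])-70; save(im,'s1.png',(max(x,0),max(y,0),130,100),6)
```

```text
[-13.94705241 -16.15072628 -20.44533643 -22.42346368 -26.7082433
 -33.52284963]
233 [(214, 4, -17, 26), (216, 3, -17, 25), (218, 1, -17, 26), (220, 0, -17, 26), (222, -2, -17, 26), (224, -2, -17, 24), (226, -4, -17, 25), (228, -6, -18, 25), (230, 12, -13, -19), (232, 12, -13, -21), (234, 12, -13, -24)]
236 [(214, 5, -15, 25), (216, 3, -15, 26), (218, 2, -15, 25), (220, 0, -15, 26), (222, -2, -15, 27), (224, 3, -14, 11), (226, 2, -14, 11), (228, 0, -14, 12), (230, 12, -12, -19), (232, 12, -11, -21), (234, 12, -11, -24)]
240 [(214, 9, -12, 15), (216, 9, -11, 11), (218, 7, -12, 12), (220, 6, -12, 11), (222, 5, -11, 11), (224, 3, -12, 12), (226, 2, -12, 11), (228, 1, -12, 10), (230, 12, -10, -19), (232, 12, -9, -21), (234, 12, -9, -24)]
276 [(214, 8, 12, 16), (216, 8, 12, 14), (218, 7, 12, 11), (220, 6, 12, 12), (222, 5, 12, 10), (224, 3, 12, 12), (226, 2, 12, 10), (228, 1, 12, 10), (230, 12, 10, -18), (232, 12, 10, -20), (234, 12, 9, -23)]
280 [(214, 5, 15, 25), (216, 3, 15, 26), (218, 2, 15, 25), (220, 1, 15, 24), (222, -1, 15, 24), (224, -3, 15, 26), (226, 1, 14, 12), (228, 0, 14, 12), (230, 12, 12, -17), (232, 12, 12, -21), (234, 12, 12, -22)]
284 [(214, 5, 18, 25), (216, 3, 18, 25), (218, 2, 18, 25), (220, 0, 18, 26), (222, -2, 18, 26), (224, -3, 18, 25), (226, -4, 18, 25), (228, -6, 18, 25), (230, 12, 14, -18), (232, 12, 14, -22), (234, 12, 14, -23)]
[247.71597918 150.22662424]
```

View pics/s1.png

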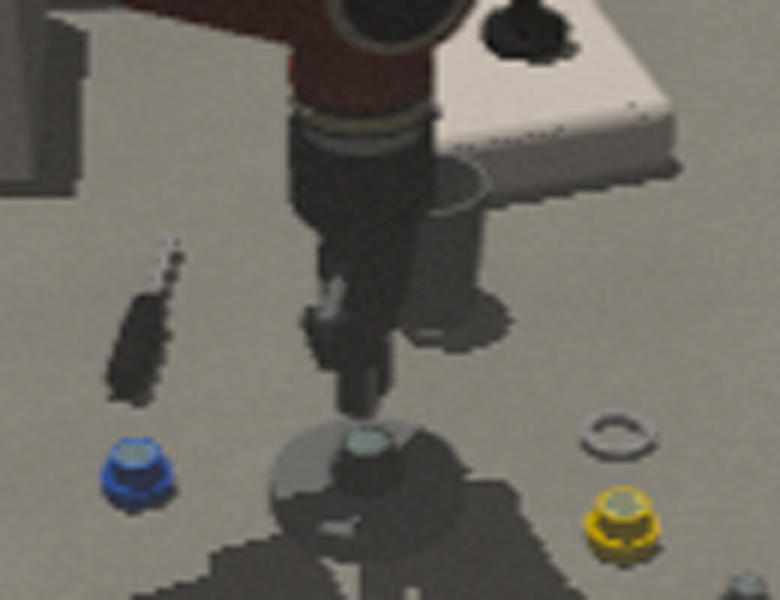

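The side view shows the fingertips (at 360,410) standing clear above the lens (370,455). The wrist depth agrees: the tips are about 17 mm behind the reported tool origin, not the stated 22 mm ahead. I'll go by the measured tip height, z_tool + 17 mm, so I open, go 39 mm lower and regrip.

jog_arm([
  [0,0,0,0,0,0,0.65],
  [0,0,0,0,0,0,0.65],
  [0,0,0,0,0,0,0.65],
  [0,0,0,0,0,1,0.65],
  [0,0,0,0,0,1.5,0.65],
  [0,0,0,0,0,1,0.65],
  [0,0,0,0,0,0.4,0.65],
  [0,0,0,0,0,0,0.3],
  [0,0,0,0,0,0,0.2],
  [0,0,0,0,0,0,0.2],
  [0,0,0,0,0,0,0.2],
  [0,0,0,0,0,0,0.2],
], grip_force=25)

```text
t: 3.72
tool_pos: [0.5234, 0.2361, 0.0176]
tool_rot: [0.556, 3.091, 0.001]
contact_force: [0.6, 0.1, -0.1]
opening: 0.0277
```

jog_arm([
  [0,0,0,0,0,-1,0.2],
  [0,0,0,0,0,-2,0.2],
  [0,0,0,0,0,-3,0.2],
  [0,0,0,-2,-2.5,0,0.2],
  [0,0,0,-3,-3,0,0.2],
  [0,0,0,-3,-3,0,0.2],
  [0,0,0,-3,-3,0,0.2],
  [0,0,0,-2.7,-3,0,0.2],
  [0,0,0,-1.5,-2,0,0.2],
  [0,0,0,-0.5,-0.5,0,0.2],
  [0,0,0,0,0,0,0.2],
  [0,0,0,0,0,0,0.2],
])

```text
t: 4.72
tool_pos: [0.6099, 0.0245, 0.0774]
tool_rot: [-0.557, -3.092, -0.001]
contact_force: [-0.5, 0.8, -0.7]
opening: 0.0275
```

Run:
```python
from h import *
im,d,o=take('wrist'); save(im,'w4.png',(130,0,260,195),3)
print({k:np.round(v,4) for k,v in o.items() if k not in('effort',)})
p,r=o['tool_pos'],o['tool_rot'];R=cv2.Rodrigues(r)[0];C=cloud('wrist',d,p,r);T=(C-p)@R*1000
# rim: world z near 46mm
z=C[...,2];near=np.hypot(C[...,0]-.545,C[...,1]-.046)<.04
m=near&(abs(z-.046)<.003);print('rim',m.sum(),C[m].min(0),C[m].max(0),np.median(C[m],0))
# lens top in hand
m=(abs(T[...,0])<25)&(abs(T[...,1])<12)&(T[...,2]>-40)&(T[...,2]<15);h=np.histogram(T[m][:,2],bins=range(-40,15,2));print(h[0])
print(proj('wrist',[[.545,.046,.046]],p,r))
```

```text
{'t': np.float64(4.7167), 'q': array([-8.2100e-02,  1.4050e-01,  1.7599e+00,  7.0000e-04,  1.2412e+00,
       -1.2968e+00]), 'dq': array([ 0.0265, -0.0036,  0.013 , -0.0005, -0.0016,  0.0001]), 'tool_pos': array([0.6099, 0.0245, 0.0774]), 'tool_rot': array([-5.5670e-01, -3.0918e+00, -1.1000e-03]), 'contact_force': array([-0.5273,  0.7591, -0.6585]), 'wrist_torque': array([0.0116, 0.0132, 0.0405]), 'opening': np.float64(0.0275)}
rim 909 [0.52093179 0.01715872 0.04300849] [0.57119141 0.06669628 0.04751646] [0.54220923 0.04373106 0.04512857]
[  0   0   0   7 780 986 320  72  69  73  62  66 323 279  50  52  50  29
   2   0   0   0   0   0   0   0   0]
[[254.04787342 118.6354184 ]]
```

View pics/w4.png

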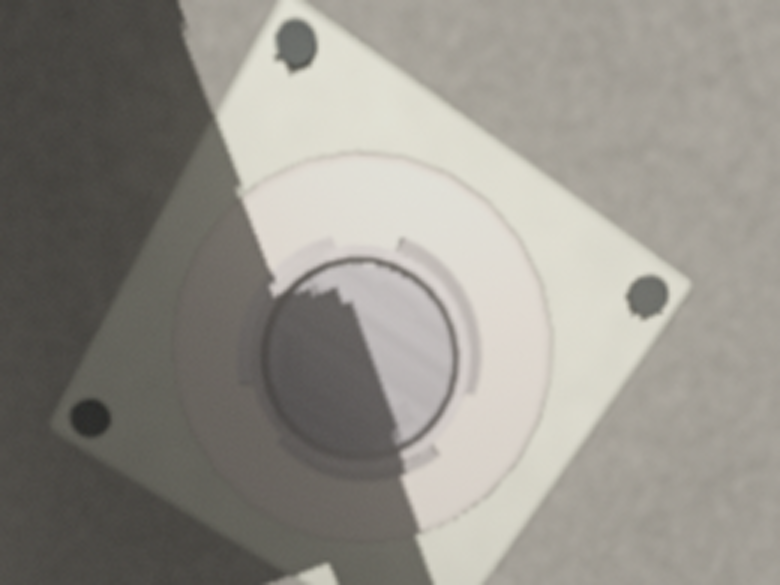

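The bore circle in the crop spans x 263–459 and y 257–459, so its centre is full-image (250.3,119.3). The gaps lie between the ridge ends (333,242)/(400,240), (475,393)/(437,452) and (282,440)/(246,384).

Run:
```python
from h import *
from scipy.optimize import least_squares
im,d,p,r=load('wrist');R=cv2.Rodrigues(r)[0]
f=lambda a:np.array(a)/3+[130,0]
b=atz('wrist',f([(263,358),(459,358),(361,257.5),(361,459),(292,289),(430,289),(292,428),(430,428)]),.046,p,r)
fit=least_squares(lambda q:np.hypot(b[:,0]-q[0],b[:,1]-q[1])-q[2],[.545,.046,.0217]).x;print('bore',fit)
g=atz('wrist',f([(333,242),(400,240),(475,393),(437,452),(282,440),(246,384)]),.044,p,r)-[*fit[:2],0]
a=np.degrees(np.arctan2(g[:,1],g[:,0]));print('ends',a.round(1),np.hypot(g[:,0],g[:,1]).round(4))
G=np.array([(a[i]+a[i+1])/2 if abs(a[i]-a[i+1])<180 else (a[i]+a[i+1])/2+180 for i in(0,2,4)]);print('gap',G,G%120)
C=cloud('wrist',d,p,r);T=(C-p)@R*1000
m=(T[...,2]>-34)&(T[...,2]<-25)
for y in range(-12,13,3):
    k=m&(abs(T[...,1]-y)<1);print(y,k.sum(),T[k][:,0].min().round(1),T[k][:,0].max().round(1),np.median(T[k][:,2]).round(1))
v,u=np.where(m&(abs(T[...,1])<14));print(u.min(),u.max(),v.min(),v.max())
save(im,'w4l.png',(190,200,130,100),6)
```

```text
bore [0.54522481 0.04333019 0.02106914]
ends [172.9 141.   54.3  19.9 -66.6 -99.6] [0.0252 0.0263 0.026  0.0261 0.0248 0.0259]
gap [156.91348726  37.10828983 -83.08512512] [36.91348726 37.10828983 36.91487488]
-12 110 -8.4 8.9 -28.2
-9 150 -11.1 11.7 -28.6
-6 182 -13.5 13.4 -29.6
-3 194 -14.3 14.3 -30.1
0 212 -15.4 14.5 -30.1
3 206 -14.8 15.0 -30.2
6 194 -13.9 13.6 -29.7
9 167 -12.9 11.7 -29.0
12 117 -9.9 9.2 -28.1
230 285 231 284
```

View pics/w4l.png

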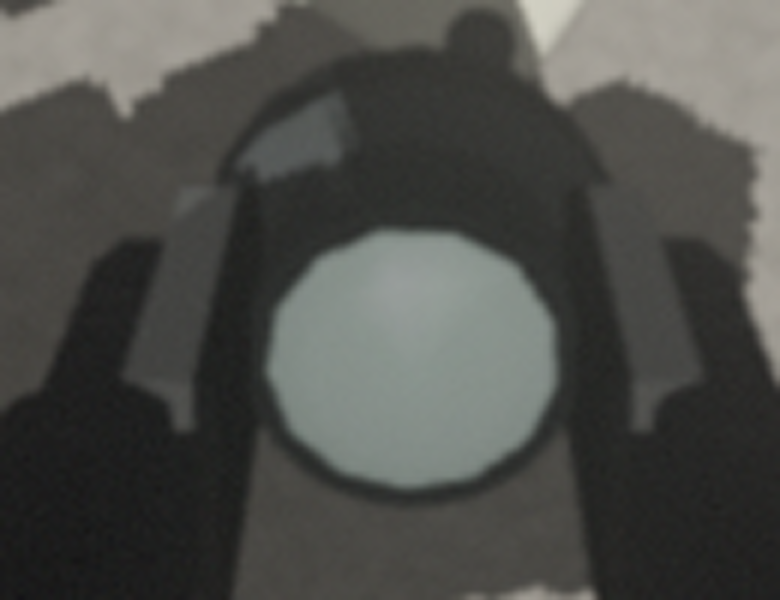

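Run:
```python
from h import *
im,d,p,r=load('wrist');R=cv2.Rodrigues(r)[0]
L=atz('wrist',[(258.7,259.75)],p[2]+.0285,p,r)[0];print('lens in tool mm',R.T@(L-p)*1000)
e=atz('wrist',[(190+267/6,259.75),(190+557/6,259.75)],p[2]+.0285,p,r);print(np.linalg.norm(e[0]-e[1]))
B=np.array([.54522,.04333,L[2]]);print('shift cm',R.T@(B-L)*100)
```

```text
lens in tool mm [ -0.05090367   0.48474922 -28.49968794]
0.024815254744483956
shift cm [ 6.72203262e+00 -5.35744269e-01  8.62790861e-04]
```

jog_arm([
  [0,0,0,1.5,0,0,0.2],
  [0,0,0,2.5,-0.3,0,0.2],
  [0,0,0,2,-0.24,0,0.2],
  [0,0,0,0.7,0,0,0.2],
  [0,0,0,0,0,1,0.2],
  [0,0,0,0,0,1.2,0.2],
  [0,0,0,0,0,0.6,0.2],
  [0,0,0,0,0,0.2,0.2],
  [0,0,0,0,0,0,0.2],
  [0,0,0,0,0,0,0.2],
])

```text
t: 5.6
tool_pos: [0.5456, 0.0421, 0.0466]
tool_rot: [-0.556, -3.091, 0.0]
contact_force: [0.6, -0.3, -0.7]
opening: 0.0278
```

jog_arm([
  [0,0,0,0,0,0.1,0.2],
  [0,0,0,0,0,0.1,0.2],
  [0,0,0,0,0,0.05,0.2],
  [0,0,0,0,0,0,0.2],
  [0,0,0,0,0,0,0.2],
])

```text
t: 6.02
tool_pos: [0.5454, 0.0423, 0.0446]
tool_rot: [0.556, 3.092, 0.0]
contact_force: [0.7, 0.3, -0.5]
opening: 0.0276
```

jog_arm([
  [0,0,0,0,0,0.05,0.2],
  [0,0,0,0,0,0.05,0.2],
  [0,0,0,0,0,0.05,0.2],
  [0,0,0,0,0,0,0.2],
])

```text
t: 6.35
tool_pos: [0.5451, 0.0423, 0.0429]
tool_rot: [-0.556, -3.092, 0.0]
contact_force: [0.1, 0.1, -0.1]
opening: 0.0279
```

jog_arm([
  [0,0,0,0,0,0.05,0.2],
  [0,0,0,0,0,0.05,0.2],
  [0,0,0,0,0,0,0.2],
])

```text
t: 6.6
tool_pos: [0.5452, 0.0423, 0.0418]
tool_rot: [-0.556, -3.092, 0.0]
contact_force: [-0.0, -1.4, -0.2]
opening: 0.0283
```

jog_arm([
  [0,0,0,0,0,0.05,0.2],
  [0,0,0,0,0,0.05,0.2],
  [0,0,0,0,0,0,0.2],
])

```text
t: 6.85
tool_pos: [0.5452, 0.0423, 0.0409]
tool_rot: [-0.556, -3.092, 0.0]
contact_force: [-0.5, -0.4, -1.1]
opening: 0.0275
```

jog_arm([
  [0,0,0,0,0,0.05,0.2],
  [0,0,0,0,0,0.05,0.2],
  [0,0,0,0,0,0,0.2],
])

```text
t: 7.1
tool_pos: [0.5452, 0.0423, 0.0399]
tool_rot: [-0.556, -3.092, 0.0]
contact_force: [0.8, -0.4, 0.1]
opening: 0.0277
```

jog_arm([
  [0,0,0,0,0,0.05,0.2],
  [0,0,0,0,0,0.05,0.2],
  [0,0,0,0,0,0,0.2],
])

```text
t: 7.35
tool_pos: [0.5452, 0.0423, 0.0389]
tool_rot: [-0.556, -3.092, 0.0]
contact_force: [-0.6, 0.3, -1.3]
opening: 0.0277
```

jog_arm([
  [0,0,0,0,0,0.05,0.2],
  [0,0,0,0,0,0,0.2],
])

```text
t: 7.52
tool_pos: [0.5452, 0.0423, 0.0384]
tool_rot: [-0.556, -3.092, 0.0]
contact_force: [0.3, 0.0, -1.3]
opening: 0.0279
```

jog_arm([
  [0,0,0,0,0,0.05,0.2],
  [0,0,0,0,0,0,0.2],
])

```text
t: 7.68
tool_pos: [0.5453, 0.0423, 0.0381]
tool_rot: [0.556, 3.092, 0.0]
contact_force: [0.4, 0.5, 0.1]
opening: 0.0276
```

jog_arm([
  [0,0,0,0,0,0.05,0.2],
  [0,0,0,0,0,0,0.2],
])

```text
t: 7.85
tool_pos: [0.5453, 0.0423, 0.0378]
tool_rot: [0.556, 3.092, -0.0]
contact_force: [-1.3, -0.2, 1.3]
opening: 0.0279
```

jog_arm([
  [0,0,0,0,0,0.05,0.2],
  [0,0,0,0,0,0,0.2],
])

```text
t: 8.02
tool_pos: [0.5454, 0.0423, 0.0372]
tool_rot: [0.556, 3.092, 0.0]
contact_force: [-1.3, 0.2, 1.9]
opening: 0.0276
```

jog_arm([
  [0,0,0,0,0,0.05,0.2],
  [0,0,0,0,0,0,0.2],
])

```text
t: 8.18
tool_pos: [0.5454, 0.0423, 0.0366]
tool_rot: [0.556, 3.092, 0.0]
contact_force: [-0.5, -0.5, 2.5]
opening: 0.0277
```

jog_arm([
  [0,0,0,0,0,0.05,0.2],
  [0,0,0,0,0,0,0.2],
])

```text
t: 8.35
tool_pos: [0.5454, 0.0423, 0.036]
tool_rot: [0.556, 3.092, 0.0]
contact_force: [-1.1, 0.4, 3.0]
opening: 0.0281
```

jog_arm([
  [0,0,0,0,0,0.05,0.2],
  [0,0,0,0,0,0,0.2],
])

```text
t: 8.52
tool_pos: [0.5454, 0.0423, 0.0356]
tool_rot: [0.556, 3.092, 0.0]
contact_force: [-1.5, -0.4, 3.4]
opening: 0.0278
```

jog_arm([
  [0,0,0,0,0,0.03,0.2],
  [0,0,0,0,0,0,0.2],
])

```text
t: 8.68
tool_pos: [0.5454, 0.0423, 0.0354]
tool_rot: [0.556, 3.092, -0.0]
contact_force: [-1.4, 0.4, 3.2]
opening: 0.028
```

jog_arm([
  [0,0,0,0,0,0.03,0.2],
  [0,0,0,0,0,0,0.2],
])

```text
t: 8.85
tool_pos: [0.5454, 0.0423, 0.0353]
tool_rot: [0.556, 3.092, -0.0]
contact_force: [-2.8, 0.8, 6.2]
opening: 0.0279
```

jog_arm([
  [0,0,0,0,0,0.03,0.2],
  [0,0,0,0,0,0,0.2],
])

```text
t: 9.02
tool_pos: [0.5454, 0.0423, 0.0352]
tool_rot: [0.556, 3.092, -0.0]
contact_force: [-4.0, -0.1, 5.7]
opening: 0.0279
```

jog_arm([
  [0,0,0,0,0,0.03,0.2],
  [0,0,0,0,0,0,0.2],
])

```text
t: 9.18
tool_pos: [0.5454, 0.0423, 0.0351]
tool_rot: [-0.556, -3.092, 0.0]
contact_force: [-4.4, -0.5, 8.0]
opening: 0.0278
```

jog_arm([
  [0,0,0,0,0,-0.1,0.2],
  [0,0,0,0,0,-0.1,0.2],
  [0,0,0,0,0,-0.1,0.2],
  [0,0,0,0,0,-0.08,0.2],
  [0,0,0,0,0,0,0.2],
  [0,0,0,0,0,0,0.2],
])

```text
t: 9.68
tool_pos: [0.5453, 0.0423, 0.038]
tool_rot: [0.556, 3.092, 0.0]
contact_force: [-0.3, -0.3, 0.9]
opening: 0.0278
```

jog_arm([
  [0,0,0,0,0,0,0.36],
  [0,0,0,0,0,0,0.4],
  [0,0,0,0,0,0,0.45],
  [0,0,0,0,0,0,0.5],
  [0,0,0,0,0,0,0.6],
  [0,0,0,0,0,0,0.6],
  [0,0,0,0,0,-1,0.6],
  [0,0,0,0,0,-2,0.7],
  [0,0,0,0,0,-3,1],
  [0,0,0,0,0,-3,1],
  [0,0,0,0,0,0,1],
])

```text
t: 10.6
tool_pos: [0.5498, 0.0421, 0.1364]
tool_rot: [0.554, 3.079, 0.002]
contact_force: [1.3, -0.7, 0.6]
opening: 0.085
```

Run:
```python
from h import *
im,d,o=take('wrist'); p,r=o['tool_pos'],o['tool_rot'];C=cloud('wrist',d,p,r)
n=np.hypot(C[...,0]-.5452,C[...,1]-.0433)<.03
m=n&(abs(C[...,2]-.068)<.004);print(m.sum(),C[m].min(0),C[m].max(0),np.median(C[m],0))
m=n&(abs(C[...,2]-.053)<.002);print('shoulder',m.sum(),C[m].min(0),C[m].max(0))
m=n&(abs(C[...,2]-.046)<.002);print('rim',m.sum(),C[m].min(0),C[m].max(0))
print(o['tool_pos'],o['q'])
save(im,'w5.png',None,1.2)
```

```text
899 [0.5308952  0.02833095 0.0640487 ] [0.5600194  0.05695367 0.07058955] [0.54443392 0.04309876 0.06740385]
shoulder 580 [0.52519144 0.0221686  0.05100888] [0.56612659 0.06293539 0.05498628]
rim 322 [0.5208152  0.0189263  0.04403257] [0.57023453 0.06679761 0.04784725]
[0.5498367  0.04209581 0.13642268] [-5.85645889e-02 -6.89843299e-02  1.86971785e+00  2.16668414e-05
  1.32801799e+00 -1.27367815e+00]
```

jog_arm([
  [0,0,0,0,-1.5,0,1],
  [0,0,0,-0.5,-3,0,1],
  [0,0,0,-0.5,-3,0,1],
  [0,0,0,-0.5,-3,0,1],
  [0,0,0,-0.5,-3,0,1],
  [0,0,0,-0.5,-3,0,1],
  [0,0,0,-0.5,-3,0,1],
  [0,0,0,-0.5,-3,0,1],
  [0,0,0,-0.5,-2.5,0,1],
  [0,0,0,-0.5,-2,0,1],
  [0,0,0,-0.4,-0.5,0,1],
  [0,0,0,0,0,0,1],
])

```text
t: 11.65
tool_pos: [0.495, -0.2335, 0.1275]
tool_rot: [-0.559, -3.09, -0.001]
contact_force: [-0.7, 0.7, 0.1]
opening: 0.0852
```

Run:
```python
from h import *
im,d,o=take('wrist'); save(im,'w6.png',(140,70,240,180),3.3)
print({k:np.round(v,4) for k,v in o.items() if k not in('effort',)})
```

```text
{'t': np.float64(11.65), 'q': array([-5.7690e-01, -6.0200e-02,  1.8770e+00,  1.0000e-04,  1.3258e+00,
       -1.7895e+00]), 'dq': array([ 0.036 , -0.0164,  0.0156,  0.0128,  0.0112,  0.0135]), 'tool_pos': array([ 0.495 , -0.2335,  0.1275]), 'tool_rot': array([-5.5950e-01, -3.0905e+00, -8.0000e-04]), 'contact_force': array([-0.7365,  0.6568,  0.0969]), 'wrist_torque': array([-0.037 , -0.0344, -0.0078]), 'opening': np.float64(0.0852)}
```

View pics/w6.png

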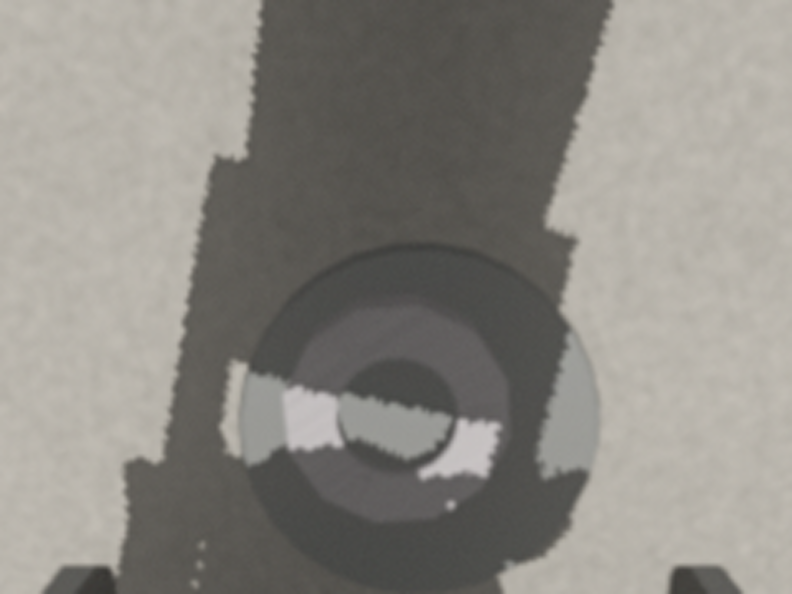

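The lens is seated: its top is at 0.067, its shoulder at 0.053, and it is centred within about 0.5 mm. The ring's opening is centred at crop (397,416), which is full-image (260.3,196.1). The ribs lie in shadow, so I look for them by depth.

Run:
```python
from h import *
D=[];I=[]
for i in range(6):
    im,d,o=take('wrist');D.append(np.where(d>0,d,np.nan));I.append(im.astype(float))
d=np.nanmean(D,0);im=np.mean(I,0);p,r=o['tool_pos'],o['tool_rot'];print(p,r)
np.savez('pics/ring.npz',im=im,d=d,p=p,r=r)
C=cloud('wrist',d,p,r);c=atz('wrist',[(260.3,196.1)],.0385,p,r)[0];print('c',c)
for it in range(2):
    rr=np.hypot(C[...,0]-c[0],C[...,1]-c[1]);m=(abs(C[...,2]-.0385)<.005)&(rr<.035)
    c=(C[m].min(0)+C[m].max(0))/2;print(m.sum(),C[m].min(0),C[m].max(0),np.median(C[m],0))
print('c depth',c)
c=atz('wrist',[(260.3,196.1)],.0385,p,r)[0]
th=np.degrees(np.arctan2(C[...,1]-c[1],C[...,0]-c[0]))
rr=np.hypot(C[...,0]-c[0],C[...,1]-c[1])
k=(rr>.0195)&(rr<.0285)&(C[...,2]>.033)
A=np.c_[C[k][:,:2],np.ones(k.sum())];s=np.linalg.lstsq(A,C[k][:,2],rcond=None)[0];res=(C[k][:,2]-A@s)*1000
t=th[k]
for a in range(-180,180,6):
    q=(t>=a)&(t<a+6);print(a+3,q.sum(),res[q].mean().round(2),res[q].max().round(2),end=' | ')
```

```text
[ 0.49552415 -0.2313895   0.12792935] [-5.53451965e-01 -3.09210407e+00 -4.88714888e-04]
c [ 0.49811712 -0.23014645  0.0385    ]
2540 [ 0.46555464 -0.26456973  0.03360793] [ 0.52993162 -0.20099238  0.04050801] [ 0.49544176 -0.23158166  0.03822235]
2541 [ 0.46555464 -0.26456973  0.03360793] [ 0.52993162 -0.20099238  0.04050801] [ 0.49545059 -0.23160266  0.03822219]
c depth [ 0.49774313 -0.23278105  0.03705797]
-177 81 -43.63 30.44 | -171 298 9.66 30.99 | -165 494 15.38 31.4 | -159 128 -3.31 56.8 | -153 387 35.44 57.86 | -147 282 31.33 53.75 | -141 63 -26.08 54.21 | -135 27 -118.51 -106.8 | -129 26 -107.95 -98.17 | -123 29 -96.14 -89.58 | -117 25 -84.53 -80.81 | -111 24 -73.47 -67.98 | -105 28 -62.33 -54.85 | -99 23 -50.96 -45.87 | -93 27 -39.39 -28.41 | -87 26 -28.24 -18.98 | -81 26 -18.22 -5.38 | -75 24 -8.21 3.37 | -69 27 1.22 16.84 | -63 22 10.0 25.83 | -57 26 17.11 34.54 | -51 27 23.94 43.14 | -45 23 28.66 44.93 | -39 24 33.11 49.89 | -33 24 37.5 54.87 | -27 23 38.26 54.88 | -21 26 37.1 55.02 | -15 22 38.6 55.22 | -9 24 37.7 55.23 | -3 24 33.81 50.83 | 3 23 30.2 46.22 | 9 23 25.84 41.86 | 15 25 18.92 37.08 | 21 22 12.76 27.74 | 27 24 5.08 19.08 | 33 26 -4.41 10.0 | 39 26 -14.42 -3.46 | 45 23 -24.3 -12.06 | 51 25 -34.54 -25.81 | 57 27 -46.34 -39.0 | 63 25 -57.84 -52.23 | 69 23 -69.25 -65.29 | 75 27 -80.02 -74.94 | 81 27 -91.41 -83.66 | 87 27 -103.13 -96.31 | 93 26 -114.62 -105.06 | 99 27 -124.76 -113.66 | 105 60 -28.29 56.09 | 111 181 18.79 53.54 | 117 443 22.13 54.01 | 123 414 16.35 33.08 | 129 500 16.84 33.18 | 135 357 12.8 31.65 | 141 167 -6.48 31.9 | 147 33 -135.56 30.55 | 153 29 -179.66 -160.87 | 159 26 -181.62 -160.99 | 165 31 -181.5 -161.08 | 171 28 -180.54 -161.15 | 177 27 -176.91 -157.09 |
```

Run:
```python
from h import *
from scipy.optimize import least_squares
z=np.load('pics/ring.npz');im,d,p,r=z['im'],z['d'],z['p'],z['r']
C=cloud('wrist',d,p,r);c=atz('wrist',[(260.3,196.1)],.0385,p,r)[0]
rr=np.hypot(C[...,0]-c[0],C[...,1]-c[1]);k=(rr<.032)&(rr>.016)&(abs(C[...,2]-.0385)<.004)
A=np.c_[C[k][:,:2]-c[:2],np.ones(k.sum())];s=np.linalg.lstsq(A,C[k][:,2],rcond=None)[0];print('plane',s)
# top-down rectify: 6 px/mm, image x=world y? use X right=world x, Y up=world y
S=6;N=68*S;g=(np.arange(N)-N/2)/S/1000
X,Y=np.meshgrid(c[0]+g,c[1]-g);uv=proj('wrist',np.stack([X,Y,np.full_like(X,.0385)],-1).reshape(-1,3),p,r).astype(np.float32).reshape(N,N,2)
L=cv2.remap(im.mean(2).astype(np.float32),uv[...,0],uv[...,1],cv2.INTER_CUBIC)
H=cv2.remap(np.nan_to_num(C[...,2]).astype(np.float32),uv[...,0],uv[...,1],cv2.INTER_LINEAR)
H=H-(s[0]*(X-c[0])+s[1]*(Y-c[1]))
L=cv2.createCLAHE(8,(4,4)).apply(np.clip(L,0,255).astype(np.uint8))
Hv=np.clip((H-.036)/.006*255,0,255).astype(np.uint8)
cv2.imwrite('pics/ringtop.png',cv2.resize(np.hstack([L,Hv]),None,fx=.98,fy=.98))
R2=np.hypot(X-c[0],Y-c[1]);t=np.degrees(np.arctan2(Y-c[1],X-c[0]))
for a in range(-180,180,8):
    q=(t>=a)&(t<a+8)&(R2>.0215)&(R2<.0265);print(a+4,np.round((H[q].mean()-.0385)*1000,2),end='|')
```

```text
plane [ 0.00056089 -0.00249391  0.03827111]
-176 -0.22|-168 0.29|-160 1.27|-152 -0.16|-144 -0.26|-136 -0.32|-128 -0.37|-120 -0.31|-112 -0.35|-104 -0.34|-96 -0.24|-88 -0.31|-80 -0.15|-72 -0.29|-64 -0.25|-56 0.64|-48 0.83|-40 -0.23|-32 -0.29|-24 -0.39|-16 -0.3|-8 -0.2|0 -0.23|8 -0.33|16 -0.27|24 -0.25|32 -0.27|40 -0.2|48 -0.16|56 -0.36|64 0.08|72 1.21|80 -0.03|88 -0.15|96 -0.23|104 -0.31|112 -0.16|120 -0.28|128 -0.22|136 -0.12|144 -0.21|152 -0.26|160 -0.22|168 -0.25|176 -0.25|
```

View pics/ringtop.png

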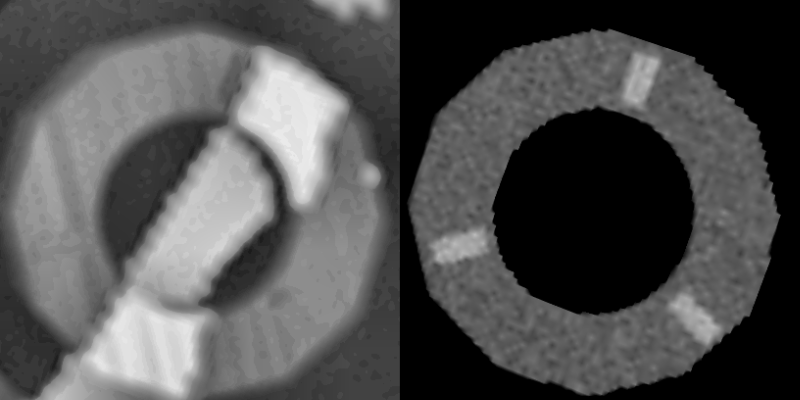

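The height map shows the three ribs at (641,79), (460,245) and (696,318). The ring is centred at about (597,213), so the lug angle is about 73° mod 120. Next I refine this in code and measure the open fingertip depth.

Run:
```python
from h import *
from scipy.optimize import least_squares
z=np.load('pics/ring.npz');im,d,p,r=z['im'],z['d'],z['p'],z['r'];R=cv2.Rodrigues(r)[0]
C=cloud('wrist',d,p,r);c=np.array([.4975,-.232]);S=[0,0]
rr=np.hypot(C[...,0]-c[0],C[...,1]-c[1])
k=(rr<.03)&(rr>.019)&(C[...,2]>.0393)&(C[...,2]<.043)
P=C[k][:,:2];t=np.degrees(np.arctan2(P[:,1]-c[1],P[:,0]-c[0]))
B=np.array([P[abs((t-a+180)%360-180)<14].mean(0) for a in (72,193,313)])
f=least_squares(lambda q:(B-[q[0],q[1]]-.024*np.c_[np.cos(q[2]+np.radians([0,120,240])),np.sin(q[2]+np.radians([0,120,240]))]).ravel(),[*c,1.26]);print('ring',f.x,np.degrees(f.x[2]),'res mm',(f.fun*1000).round(2))
o=ctrl.get_obs();e=np.array([*f.x[:2],.0385])-o['tool_pos'];R=cv2.Rodrigues(o['tool_rot'])[0]
print('tool shift cm',R.T@e*100,'yaw of y axis',np.degrees(np.arctan2(R[1,1],R[0,1])),o['tool_pos'])
T=(C-p)@R*1000;m=(abs(T[...,1])>38)&(abs(T[...,1])<62)&(T[...,0]>4)&(T[...,0]<16)&(T[...,2]<5)
print('tips open',np.percentile(T[m][:,2],[100,99.5,98,95]),np.percentile(abs(T[m][:,1]),[0,50]))
```

```text
ring [ 0.49746489 -0.23249197  1.27289564] 72.93154820102227 res mm [ 0.05  0.14 -0.1  -0.06  0.05 -0.08]
tool shift cm [-0.21269994 -0.0250102   8.95264882] yaw of y axis 69.69735298757423 [ 0.49556617 -0.23153812  0.12802689]
tips open [-27.76744727 -30.98695682 -34.71079572 -40.08901599] [38.00761951 53.60075092]
```

jog_arm([
  [0,0,-0.056,0,0,0,1],
  [0,0,0,-0.21,-0.03,2.5,1],
  [0,0,0,0,0,3,1],
  [0,0,0,0,0,3,1],
  [0,0,0,0,0,2.3,1],
  [0,0,0,0,0,1.3,1],
  [0,0,0,0,0,0.5,1],
  [0,0,0,0,0,0,1],
  [0,0,0,0,0,0,1],
])

```text
t: 12.75
tool_pos: [0.4983, -0.2339, 0.0034]
tool_rot: [0.468, 3.105, -0.001]
contact_force: [0.3, 0.6, 0.4]
opening: 0.0854
```

jog_arm([
  [0,0,0,0,0,0,0.8],
  [0,0,0,0,0,0,0.7],
  [0,0,0,0,0,0,0.6],
  [0,0,0,0,0,0,0.6],
  [0,0,0,0,0,0,0.6],
  [0,0,0,0,0,0,0.6],
], grip_force=50)

```text
t: 13.25
tool_pos: [0.499, -0.2345, 0.0044]
tool_rot: [0.469, 3.103, -0.002]
contact_force: [-0.7, 0.3, 6.2]
opening: 0.0606
```

jog_arm([
  [0,0,0,0,0,-0.5,0.6],
  [0,0,0,0,0,-1.5,0.6],
  [0,0,0,0,0,-2,0.6],
  [0,0,0,0,0,-2,0.6],
  [0,0,0,0,0,0,0.6],
  [0,0,0,0,0,0,0.6],
  [0,0,0,0,0,0,0.6],
])

```text
t: 13.83
tool_pos: [0.4966, -0.233, 0.061]
tool_rot: [-0.469, -3.105, -0.001]
contact_force: [0.2, -0.3, -1.4]
opening: 0.0607
```

```bash
cat > ringhand.py <<'E'
from h import *
from scipy.optimize import least_squares
D=[]
for i in range(3):
    im,d,o=take('wrist');D.append(np.where(d>0,d,np.nan))
d=np.nanmean(D,0);p,r=o['tool_pos'],o['tool_rot'];R=cv2.Rodrigues(r)[0];C=cloud('wrist',d,p,r);T=(C-p)@R*1000
print({k:np.round(o[k],4) for k in('t','tool_pos','tool_rot','contact_force','wrist_torque','opening','q')})
rr=np.hypot(T[...,0],T[...,1]);k=(rr<28)&(rr>18)&(T[...,2]>-50)&(T[...,2]<-10)
P=T[k];h=np.histogram(P[:,2],bins=np.arange(-50,-9,1));z0=h[1][h[0].argmax()]+.5;print('top z',z0,h[0].max())
P=P[abs(P[:,2]-z0)<4]
for i in range(4):
    A=np.c_[P[:,:2],np.ones(len(P))];s=np.linalg.lstsq(A,P[:,2],rcond=None)[0];res=P[:,2]-A@s
    if i<3:P=P[(abs(res)<1.0)]
print('tilt',s[:2].round(4),'z',s[2])
Q=T[k];e=Q[:,2]-np.c_[Q[:,:2],np.ones(len(Q))]@s;Q=Q[(e<-1.1)&(e>-3.5)];t=np.degrees(np.arctan2(Q[:,1],Q[:,0]));print('n rib',len(Q),np.histogram(t,bins=range(-180,181,15))[0])
H=abs(T[...,2]-s[2])<1.0
f=T[H&(rr<40)&(abs(T[...,1])<26)];print('x ext',f[:,0].min(),f[:,0].max())
np.save('pics/rib.npy',Q)
best=None
for a0 in range(0,120,20):
    def F(q):
        a=q[2]+np.radians([0,120,240]);c=q[:2]+24*np.c_[np.cos(a),np.sin(a)]
        return np.sqrt(((Q[:,None,:2]-c)**2).sum(-1)).min(1)
    g=least_squares(F,[0,0,np.radians(a0)],loss='soft_l1',f_scale=2)
    if best is None or g.cost<best.cost:best=g
q=best.x;print('ring in tool mm',q[:2],'lug tool deg',np.degrees(q[2])%120,'cost',best.cost/len(Q))
u=R[:2,0]*np.cos(q[2])+R[:2,1]*np.sin(q[2]);print('lug world deg',np.degrees(np.arctan2(u[1],u[0]))%120)
w=p+R@np.array([q[0],q[1],s[2]])/1000;print('ring top world',w,'cell shift tool cm',R.T@(np.array([.5453,.0430,w[2]])-w)*100)
E
python3 ringhand.py
```

```text
{'t': np.float64(13.9333), 'tool_pos': array([ 0.4961, -0.2327,  0.0602]), 'tool_rot': array([-4.6880e-01, -3.1035e+00, -2.1000e-03]), 'contact_force': array([-0.3036, -0.1143, -1.3247]), 'wrist_torque': array([ 0.0163, -0.0534,  0.02  ]), 'opening': np.float64(0.0608), 'q': array([-0.5743,  0.0225,  1.9174, -0.    ,  1.2049, -1.8453])}
top z -33.5 4118
tilt [-0.001   0.0002] z -33.599045667245775
n rib 371 [  0  51  74   0   0   0   0   0   0  25  97   1   0   0   0   0   0 109
  14   0   0   0   0   0]
x ext -30.19278476969031 32.95282577367408
ring in tool mm [1.28930968 0.3886479 ] lug tool deg 90.07875833271137 cost 2.542213917253342
lug world deg 72.74302693448828
ring top world [ 0.49511156 -0.23199099  0.09380797] cell shift tool cm [ 3.32677806 27.7546507   0.03421223]
```

jog_arm([
  [0,0,0,0.3,1.5,-0.5,0.6],
  [0,0,0,0.3,2.5,-0.5,0.6],
  [0,0,0,0.3,3,0,0.6],
  [0,0,0,0.3,3,0,0.6],
  [0,0,0,0.3,3,0,0.6],
  [0,0,0,0.3,3,0,0.6],
  [0,0,0,0.3,3,0,0.6],
  [0,0,0,0.3,3,0,0.6],
  [0,0,0,0.3,2.5,0,0.6],
  [0,0,0,0.3,2,0,0.6],
  [0,0,0,0.3,1,0,0.6],
  [0,0,0,0.13,0.18,0,0.6],
])

```text
t: 14.98
tool_pos: [0.5456, 0.0426, 0.0711]
tool_rot: [-0.465, -3.105, 0.0]
contact_force: [-0.7, 0.3, 0.4]
opening: 0.0603
```

jog_arm([
  [0,0,0.1,0,0,0,0.6],
  [0,0,0.11,0,0,0,0.6],
  [0,0,0.11,0,0,0,0.6],
  [0,0,0.11,0,0,0,0.6],
  [0,0,0.11,0,0,0,0.6],
  [0,0,0.084,0,0,0,0.6],
  [0,0,0,0,0,0,0.6],
  [0,0,0,0,0,0,0.6],
  [0,0,0,0,0,0,0.6],
])

```text
t: 15.73
tool_pos: [0.5461, 0.0405, 0.0718]
tool_rot: [-1.398, -2.813, 0.001]
contact_force: [0.6, -0.2, -0.5]
opening: 0.0608
```

```bash
python3 ringhand.py
```

```text
{'t': np.float64(15.8333), 'tool_pos': array([0.5462, 0.0408, 0.0719]), 'tool_rot': array([-1.3990e+00, -2.8126e+00,  3.0000e-04]), 'contact_force': array([ 0.0294, -0.2795, -0.929 ]), 'wrist_torque': array([-0.0347,  0.0089, -0.0192]), 'opening': np.float64(0.0606), 'q': array([-6.1400e-02,  4.4000e-03,  1.9139e+00, -1.0000e-04,  1.2236e+00,
       -7.0900e-01])}
top z -33.5 4068
tilt [-0.0005 -0.0003] z -33.619234381808965
n rib 377 [  0  33  92   0   0   0   0   0   0  44  73   0   0   0   0   0   0 121
  14   0   0   0   0   0]
x ext -30.150433740650346 32.8520787524386
ring in tool mm [ 1.37024955 -0.10587994] lug tool deg 89.88964541634554 cost 2.6100703698561856
lug world deg 37.21910811001569
ring top world [0.5452708  0.04178719 0.1055495 ] cell shift tool cm [ 9.49586735e-02  7.55012532e-02 -1.28594285e-05]
```

jog_arm([
  [0,0,0,0.08,0.07,0,0.6],
  [0,0,0,0,0,1,0.6],
  [0,0,0,0,0,1,0.6],
  [0,0,0,0,0,1,0.6],
  [0,0,0,0,0,0.5,0.6],
  [0,0,0,0,0,0.2,0.6],
  [0,0,0,0,0,0,0.6],
  [0,0,0,0,0,0,0.6],
])

```text
t: 16.55
tool_pos: [0.5464, 0.0422, 0.035]
tool_rot: [-1.4, -2.812, 0.0]
contact_force: [-0.5, 0.1, -1.2]
opening: 0.0604
```

jog_arm([
  [0,0,0,0,0,0.1,0.6],
  [0,0,0,0,0,0.1,0.6],
  [0,0,0,0,0,0.1,0.6],
  [0,0,0,0,0,0,0.6],
])

```text
t: 16.88
tool_pos: [0.5464, 0.0422, 0.0322]
tool_rot: [1.4, 2.812, 0.0]
contact_force: [-0.4, -0.4, -0.6]
opening: 0.0607
```

jog_arm([
  [0,0,0,0,0,0.1,0.6],
  [0,0,0,0,0,0.1,0.6],
  [0,0,0,0,0,0,0.6],
])

```text
t: 17.13
tool_pos: [0.5462, 0.0422, 0.0299]
tool_rot: [-1.4, -2.812, 0.0]
contact_force: [-1.0, -0.5, -1.2]
opening: 0.0605
```

jog_arm([
  [0,0,0,0,0,0.1,0.6],
  [0,0,0,0,0,0.1,0.6],
  [0,0,0,0,0,0,0.6],
])

```text
t: 17.38
tool_pos: [0.5462, 0.0422, 0.0278]
tool_rot: [-1.4, -2.812, 0.0]
contact_force: [-0.3, -0.2, -0.3]
opening: 0.0608
```

jog_arm([
  [0,0,0,0,0,0.1,0.6],
  [0,0,0,0,0,0.1,0.6],
  [0,0,0,0,0,0,0.6],
])

```text
t: 17.63
tool_pos: [0.5462, 0.0422, 0.0259]
tool_rot: [-1.4, -2.812, 0.0]
contact_force: [0.1, -0.1, -0.7]
opening: 0.0609
```

jog_arm([
  [0,0,0,0,0,0.1,0.6],
  [0,0,0,0,0,0.05,0.6],
  [0,0,0,0,0,0,0.6],
  [0,0,0,0,0,0,0.6],
])

```text
t: 17.97
tool_pos: [0.5463, 0.0422, 0.0245]
tool_rot: [-1.4, -2.812, 0.0]
contact_force: [-0.3, 0.4, -0.7]
opening: 0.0605
```

jog_arm([
  [0,0,0,0,0,0.05,0.6],
  [0,0,0,0,0,0,0.6],
])

```text
t: 18.13
tool_pos: [0.5464, 0.0422, 0.0241]
tool_rot: [-1.4, -2.812, -0.0]
contact_force: [0.0, -0.2, -0.7]
opening: 0.0607
```

jog_arm([
  [0,0,0,0,0,0.05,0.6],
  [0,0,0,0,0,0,0.6],
])

```text
t: 18.3
tool_pos: [0.5463, 0.0422, 0.0235]
tool_rot: [-1.4, -2.812, 0.0]
contact_force: [-0.5, 0.0, -0.3]
opening: 0.061
```

jog_arm([
  [0,0,0,0,0,0.05,0.6],
  [0,0,0,0,0,0,0.6],
])

```text
t: 18.47
tool_pos: [0.5464, 0.0422, 0.0231]
tool_rot: [-1.4, -2.812, 0.0]
contact_force: [0.5, -0.5, -0.6]
opening: 0.0606
```

jog_arm([
  [0,0,0,0,0,0.05,0.6],
  [0,0,0,0,0,0,0.6],
])

```text
t: 18.63
tool_pos: [0.5463, 0.0422, 0.0225]
tool_rot: [-1.4, -2.812, 0.0]
contact_force: [0.0, -0.5, -0.4]
opening: 0.0609
```

jog_arm([
  [0,0,0,0,0,0.03,0.6],
  [0,0,0,0,0,0,0.6],
  [0,0,0,0,0,0,0.6],
])

```text
t: 18.88
tool_pos: [0.5464, 0.0422, 0.0224]
tool_rot: [1.4, 2.812, -0.0]
contact_force: [-1.4, -0.0, -0.1]
opening: 0.0605
```

jog_arm([
  [0,0,0,0,0,0.03,0.6],
  [0,0,0,0,0,0,0.6],
  [0,0,0,0,0,0,0.6],
])

```text
t: 19.13
tool_pos: [0.5465, 0.0422, 0.0222]
tool_rot: [1.4, 2.812, -0.0]
contact_force: [-0.3, 0.6, 1.4]
opening: 0.0609
```

jog_arm([
  [0,0,0,0,0,0.03,0.6],
  [0,0,0,0,0,0,0.6],
  [0,0,0,0,0,0,0.6],
])

```text
t: 19.38
tool_pos: [0.5465, 0.0422, 0.0218]
tool_rot: [1.4, 2.812, 0.0]
contact_force: [-0.3, 0.4, 1.5]
opening: 0.0602
```

The ring has dropped through the gaps and touches the lens at tool z of about 0.0223. I press gently to feel the stiff spring in this grasp as well.

jog_arm([
  [0,0,0,0,0,0.05,0.6],
  [0,0,0,0,0,0.05,0.6],
  [0,0,0,0,0,0,0.6],
])

```text
t: 19.63
tool_pos: [0.5465, 0.0422, 0.0207]
tool_rot: [1.4, 2.812, 0.0]
contact_force: [-0.6, -0.2, 1.4]
opening: 0.0606
```

jog_arm([
  [0,0,0,0,0,0.04,0.6],
  [0,0,0,0,0,0,0.6],
])

```text
t: 19.8
tool_pos: [0.5465, 0.0422, 0.0203]
tool_rot: [1.4, 2.812, 0.0]
contact_force: [-0.7, -0.8, 2.3]
opening: 0.0606
```

jog_arm([
  [0,0,0,0,0,0.03,0.6],
  [0,0,0,0,0,0,0.6],
])

```text
t: 19.97
tool_pos: [0.5465, 0.0422, 0.02]
tool_rot: [1.4, 2.812, 0.0]
contact_force: [0.4, -0.6, 1.7]
opening: 0.0604
```

jog_arm([
  [0,0,0,0,0,0.03,0.6],
  [0,0,0,0,0,0,0.6],
])

```text
t: 20.13
tool_pos: [0.5465, 0.0422, 0.0199]
tool_rot: [1.4, 2.812, 0.0]
contact_force: [-0.3, -0.1, 2.3]
opening: 0.0607
```

jog_arm([
  [0,0,0,0,0,0.03,0.6],
  [0,0,0,0,0,0,0.6],
])

```text
t: 20.3
tool_pos: [0.5465, 0.0422, 0.0197]
tool_rot: [1.4, 2.812, -0.0]
contact_force: [-2.1, 0.2, 3.3]
opening: 0.0608
```

jog_arm([
  [0,0,0,0,0,0.03,0.6],
  [0,0,0,0,0,0,0.6],
])

```text
t: 20.47
tool_pos: [0.5465, 0.0422, 0.0195]
tool_rot: [1.4, 2.812, -0.0]
contact_force: [-1.7, 0.7, 5.3]
opening: 0.0606
```

jog_arm([
  [0,0,0,0,0,0.03,0.6],
  [0,0,0,0,0,0,0.6],
])

```text
t: 20.63
tool_pos: [0.5465, 0.0422, 0.0194]
tool_rot: [-1.4, -2.812, 0.0]
contact_force: [-2.9, -0.3, 7.1]
opening: 0.0612
```

jog_arm([
  [0,0,0,0,0,0.03,0.6],
  [0,0,0,0,0,0,0.6],
])

```text
t: 20.8
tool_pos: [0.5466, 0.0422, 0.0193]
tool_rot: [-1.4, -2.812, 0.0]
contact_force: [-3.4, -0.4, 7.7]
opening: 0.061
```

jog_arm([
  [0,0,0,0,0,-0.1,0.6],
  [0,0,0,0,0,-0.1,0.6],
  [0,0,0,0,0,-0.1,0.6],
  [0,0,0,0,0,-0.09,0.6],
  [0,0,0,0,0,0,0.6],
  [0,0,0,0,0,0,0.6],
])

```text
t: 21.3
tool_pos: [0.5465, 0.0422, 0.0223]
tool_rot: [1.4, 2.812, 0.0]
contact_force: [0.0, -0.1, 1.2]
opening: 0.0605
```

jog_arm([
  [0,0,0.05,0,-0.007,0,0.6],
  [0,0,0.05,0,-0.007,0,0.6],
  [0,0,0.05,0,-0.007,0,0.6],
  [0,0,0.05,0,-0.007,0,0.6],
  [0,0,0,0,0,0,0.6],
  [0,0,0,0,0,0,0.6],
])

```text
t: 21.8
tool_pos: [0.5461, 0.0421, 0.0223]
tool_rot: [-1.672, -2.659, -0.0]
contact_force: [0.3, 0.3, -0.2]
opening: 0.0606
```

```bash
cat > st.py <<'E'
from h import *
o=ctrl.get_obs();R=cv2.Rodrigues(o['tool_rot'])[0]
print({k:np.round(o[k],4) for k in('t','tool_pos','contact_force','wrist_torque','opening')},'yaw y',np.arctan2(R[1,1],R[0,1]).round(4),'turned',(np.radians(36.9)-np.arctan2(R[1,1],R[0,1])).round(4))
E
python3 st.py
```

```text
{'t': np.float64(21.8), 'tool_pos': array([0.5461, 0.0421, 0.0223]), 'contact_force': array([ 0.2795,  0.2584, -0.2064]), 'wrist_torque': array([-0.0115, -0.0375,  0.0164]), 'opening': np.float64(0.0606)} yaw y 0.4482 turned 0.1958
```

jog_arm([
  [0,0,0.05,0,-0.007,0,0.6],
  [0,0,0.05,0,-0.007,0,0.6],
  [0,0,0,0,0,0,0.6],
  [0,0,0,0,0,0,0.6],
])

```text
t: 22.13
tool_pos: [0.5459, 0.042, 0.0223]
tool_rot: [-1.802, -2.573, 0.0]
contact_force: [0.1, -0.3, 0.7]
opening: 0.0605
```

jog_arm([
  [0,0,0.05,0,-0.007,0.02,0.6],
  [0,0,0.05,0,-0.007,0.025,0.6],
  [0,0,0,0,0,0,0.6],
  [0,0,0,0,0,0,0.6],
])

```text
t: 22.47
tool_pos: [0.5457, 0.0419, 0.0218]
tool_rot: [-1.928, -2.48, 0.0]
contact_force: [-0.6, -0.4, 0.1]
opening: 0.0609
```

```bash
python3 st.py
```

```text
{'t': np.float64(22.4667), 'tool_pos': array([0.5457, 0.0419, 0.0218]), 'contact_force': array([-0.6333, -0.3757,  0.1142]), 'wrist_torque': array([-0.0931,  0.057 ,  0.0107]), 'opening': np.float64(0.0609)} yaw y 0.2492 turned 0.3948
```

jog_arm([
  [0,0,0.05,0,-0.007,0.01,0.6],
  [0,0,0.05,0,-0.007,0.02,0.6],
  [0,0,0,0,0,0,0.6],
  [0,0,0,0,0,0,0.6],
])

```text
t: 22.8
tool_pos: [0.5455, 0.0419, 0.0214]
tool_rot: [-2.049, -2.381, 0.001]
contact_force: [0.6, -0.2, -0.6]
opening: 0.0608
```

```bash
python3 st.py
```

```text
{'t': np.float64(22.8), 'tool_pos': array([0.5455, 0.0419, 0.0214]), 'contact_force': array([ 0.6461, -0.216 , -0.5526]), 'wrist_torque': array([-0.1258, -0.0406, -0.0221]), 'opening': np.float64(0.0608)} yaw y 0.1494 turned 0.4947
```

jog_arm([
  [0,0,0.05,0,-0.007,0.025,0.6],
  [0,0,0.05,0,-0.007,0.025,0.6],
  [0,0,0,0,0,0,0.6],
  [0,0,0,0,0,0,0.6],
])

```text
t: 23.13
tool_pos: [0.5454, 0.0419, 0.0209]
tool_rot: [-2.166, -2.275, 0.001]
contact_force: [-0.4, -0.4, -1.6]
opening: 0.0605
```

```bash
python3 st.py
```

```text
{'t': np.float64(23.1333), 'tool_pos': array([0.5454, 0.0419, 0.0209]), 'contact_force': array([-0.364 , -0.3919, -1.6061]), 'wrist_torque': array([-0.0261, -0.0708,  0.0061]), 'opening': np.float64(0.0605)} yaw y 0.0493 turned 0.5947
```

jog_arm([
  [0,0,0.05,0,-0.007,0.025,0.6],
  [0,0,0.05,0,-0.007,0.025,0.6],
  [0,0,0.05,0,-0.007,0.025,0.6],
  [0,0,0.05,0,-0.007,0.025,0.6],
  [0,0,0,0,0,0,0.6],
  [0,0,0,0,0,0,0.6],
])

```text
t: 23.63
tool_pos: [0.5452, 0.042, 0.0199]
tool_rot: [-2.382, -2.048, 0.0]
contact_force: [0.7, -0.0, -2.2]
opening: 0.0606
```

```bash
python3 st.py
```

```text
{'t': np.float64(23.6333), 'tool_pos': array([0.5452, 0.042 , 0.0199]), 'contact_force': array([ 6.9130e-01, -6.0000e-04, -2.2478e+00]), 'wrist_torque': array([-0.0893, -0.1818, -0.0455]), 'opening': np.float64(0.0606)} yaw y -0.1507 turned 0.7948
```

jog_arm([
  [0,0,0.05,0,-0.007,0.025,0.6],
  [0,0,0.05,0,-0.007,0.025,0.6],
  [0,0,0,0,0,0,0.6],
  [0,0,0,0,0,0,0.6],
])

```text
t: 23.97
tool_pos: [0.5451, 0.042, 0.0195]
tool_rot: [-2.482, -1.926, -0.0]
contact_force: [1.7, 0.5, -3.2]
opening: 0.0611
```

```bash
python3 st.py
```

```text
{'t': np.float64(23.9667), 'tool_pos': array([0.5451, 0.042 , 0.0195]), 'contact_force': array([ 1.7335,  0.4964, -3.1964]), 'wrist_torque': array([-0.0172, -0.2162, -0.1177]), 'opening': np.float64(0.0611)} yaw y -0.251 turned 0.895
```

jog_arm([
  [0,0,0.05,0,-0.007,0.025,0.6],
  [0,0,0.03,0,-0.004,0.015,0.6],
  [0,0,0,0,0,0,0.6],
  [0,0,0,0,0,0,0.6],
])

```text
t: 24.3
tool_pos: [0.5451, 0.042, 0.0192]
tool_rot: [-2.557, -1.825, -0.0]
contact_force: [1.4, 0.6, -2.9]
opening: 0.0609
```

```bash
python3 st.py
```

```text
{'t': np.float64(24.3), 'tool_pos': array([0.5451, 0.042 , 0.0192]), 'contact_force': array([ 1.3569,  0.614 , -2.8547]), 'wrist_torque': array([ 0.0444, -0.2437,  0.0253]), 'opening': np.float64(0.0609)} yaw y -0.3311 turned 0.9751
```

jog_arm([
  [0,0,0.045,0,-0.006,0.022,0.6],
  [0,0,0.045,0,-0.006,0.022,0.6],
  [0,0,0,0,0,0,0.6],
  [0,0,0,0,0,0,0.6],
  [0,0,0,0,0,0,0.6],
])

```text
t: 24.72
tool_pos: [0.5451, 0.0421, 0.0188]
tool_rot: [-2.637, -1.707, -0.001]
contact_force: [1.5, 0.9, -2.4]
opening: 0.0607
```

```bash
python3 st.py
python3 - <<'E'
from station import ctrl
print([ctrl.get_obs()['wrist_torque'].round(3).tolist() for i in range(3)])
E
python3 ringhand.py
```

```text
{'t': np.float64(24.7167), 'tool_pos': array([0.5451, 0.0421, 0.0188]), 'contact_force': array([ 1.5254,  0.9486, -2.4329]), 'wrist_torque': array([ 0.0839, -0.3092,  0.0322]), 'opening': np.float64(0.0607)} yaw y -0.422 turned 1.066
[[0.084, -0.309, 0.032], [0.084, -0.309, 0.032], [0.084, -0.309, 0.032]]
{'t': np.float64(24.8167), 'tool_pos': array([0.5451, 0.0421, 0.0188]), 'tool_rot': array([-2.6377e+00, -1.7064e+00, -7.0000e-04]), 'contact_force': array([ 2.5507,  1.5733, -2.6938]), 'wrist_torque': array([ 0.095 , -0.3907, -0.0549]), 'opening': np.float64(0.0606), 'q': array([-5.9200e-02,  7.6700e-02,  1.9403e+00,  3.0000e-04,  1.1243e+00,
        3.6300e-01])}
top z -33.5 3855
tilt [ 0.0004 -0.0008] z -33.62047958458811
n rib 387 [  0  22  92   0   0   0   0   0   0  74  53   1   0   1   0   0   0 107
  37   0   0   0   0   0]
x ext -30.888345435119266 32.033822213167205
ring in tool mm [ 0.77490091 -0.70783032] lug tool deg 89.91042206169544 cost 2.73061538454298
lug world deg 95.89159344993756
ring top world [0.54476403 0.0430839  0.05246171] cell shift tool cm [1.43159901e-02 5.23270777e-02 1.49836975e-05]
```

jog_arm([
  [0,0,0,0,0,0,0.75],
  [0,0,0,0,0,0,0.8],
  [0,0,0,0,0,0,0.9],
  [0,0,0,0,0,0,1],
  [0,0,0,0,0,0,1],
  [0,0,0,0,0,-1,1],
  [0,0,0,0,0,-2,1],
  [0,0,0,0,0,-3,1],
  [0,0,0,0,0,-3,1],
  [0,0,0,0,0,-1,1],
  [0,0,0,0,0,0,1],
  [0,0,0,0,0,0,1],
])

```text
t: 25.87
tool_pos: [0.5452, 0.042, 0.1194]
tool_rot: [2.638, 1.705, 0.002]
contact_force: [0.5, -0.4, 0.1]
opening: 0.0856
```

Run:
```python
from h import *
from scipy.optimize import least_squares
D=[]
for i in range(4):
    im,d,o=take('wrist');D.append(np.where(d>0,d,np.nan))
d=np.nanmean(D,0);p,r=o['tool_pos'],o['tool_rot'];C=cloud('wrist',d,p,r);print(p,o['opening'],o['contact_force'])
rr=np.hypot(C[...,0]-.545,C[...,1]-.043)
k=(rr<.03)&(rr>.019)&(abs(C[...,2]-.0525)<.004);P=C[k];s=np.linalg.lstsq(np.c_[P[:,:2]-[.545,.043],np.ones(len(P))],P[:,2],rcond=None)[0]
print('ring plane',s,'median z',np.median(P[:,2]))
Q=P[P[:,2]-np.median(P[:,2])>.0011][:,:2]
def F(q):
    a=q[2]+np.radians([0,120,240]);c=q[:2]+.024*np.c_[np.cos(a),np.sin(a)];return np.sqrt(((Q[:,None]-c)**2).sum(-1)).min(1)
g=min((least_squares(F,[.545,.043,np.radians(a)],loss='soft_l1',f_scale=.002,x_scale=[.001,.001,.1]) for a in range(0,120,20)),key=lambda g:g.cost)
print('ring',g.x[:2],np.degrees(g.x[2])%120,len(Q))
m=(rr<.02)&(abs(C[...,2]-.0635)<.004);print('lens top',m.sum(),(C[m].min(0)+C[m].max(0))/2,np.median(C[m][:,2]))
save(im,'w9.png',(140,80,240,180),3)
```

```text
[0.54341633 0.04208597 0.11646101] 0.08563565303236466 [-0.51937188 -0.63785168 -0.38813774]
ring plane [-0.00339757  0.00114431  0.05129428] median z 0.05121928451468402
ring [0.54397989 0.04330102] 95.87174142653123 129
lens top 933 [0.54484102 0.04230015 0.06220928] 0.06279826586753137
```

View pics/w9.png

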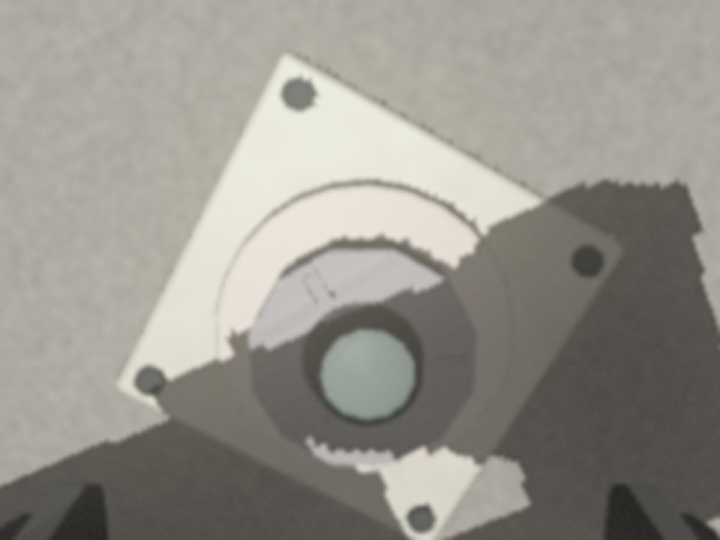

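The picture shows the ring sitting level on the collar at (362,350) with the lens centred in it at (368,373) and the gripper clear. The ring's angle didn't change on release (95.9°), so I hand the job in.

```bash
python3 -c "
from station import ctrl
print(ctrl.finish_job(), ctrl.get_obs()['t'])"
```

```text
the job is handed in; nothing more can be done
the job is handed in; nothing more can be done
```

The lens is seated in the collar and the three-lug ring is screwed down over it. I handed the job in at about 26 s, and no verdict was reported. The clamping force can't be measured directly; I estimate 12–15 N, inside the allowed 8–22 N.

- **Lens:** I set it in the collar with no noticeable contact force and let go. A depth check then put it within about 0.5 mm of the bore's axis, with its shoulder 7 mm above the rim. Pressing on it while I still held it put the stiff spring about 2.5 mm below rest, and pressing again through the ring agreed.
- **Ring:** The lugs dropped through the gaps at the first try. I turned the ring 1.066 rad clockwise from the gap's middle, which is about 0.25 rad past the stiff spring by angle, but about 0.20 rad (1.0 mm) by height. It did not slip in the jaws.
- **Last checks:** After release the ring's angle had not changed (95.9°). It lay level to within about 0.004 rad and roughly 1 mm off the axis, with the gripper clear.

- **Fingertip position was wrong:** The tips are 15–30 mm behind the reported tool origin, not 22 mm ahead as stated. My first grasp of the lens closed on air just above it, touching nothing, and I corrected this from the depth images.
- **Checks that were weaker:** Wrist torque was too noisy to confirm the clamping. The final absolute heights read about 1 mm low because the arm was still settling. I took no final picture of the bystanders, but felt no unexpected contact.

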